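Pull the spring clip from the yellow ring holder

ROBOT

A 6-joint arm with a two-finger parallel gripper is mounted at the origin on a cart in front of the work surface, level with it; the furniture and walls round the work are solid. World frame = base frame: x ahead of the robot, y to its left, z up, the work surface at z = 0. Lengths are in m, angles in rad, forces in N, time in s.
With the tool pointing down it reaches from about 0.375 to 0.9 m from the base axis. Payload 3.1 kg.
Tool frame: the origin (TCP) lies midway between the tips of the shut fingers; the grasp point (between the pads) lies 19 mm behind it; z points along the fingers, y is the direction in which the jaws open and shut (so a half turn about z gives the same grasp; the last joint's range is limited). The gripper opens to 85 mm and grips with 20 to 120 N. Pads are 22 mm wide; open, the fingers measure 114 mm over their backs; the gripper's body (76 mm by 85 mm) begins 54 mm behind the grasp point. The pads swing forward as they close: fully open they stand 13 mm farther back than shut.
Start: joints at [-1.506, 0.527, 1.433, -0, 1.181, -0.178], TCP at [0.15, -0.607, 0.2] pointing down, gripper open.
Joint ranges: [-3.08, 3.08], [-0.75, 2.2], [0.22, 2.44], [-1.43, 4.57], [0, 2.65], [-2.85, 2.85]. Speed limits (rad/s): [2.79, 2.79, 3.14, 3.14, 3.14, 3.14].

INTERFACE

Orientations are given as a unit quaternion [x, y, z, w].
In Python, from station import manip gives the robot as it stands.
- The arm moves only by the tool servo_tool, never from a script. Its argument "motion" is a list of rows, each a list of 7 numbers: the shift along the tool's x, y, z in mm, then the turn, a rotation vector about the tool's x, y, z in rad, then the opening, from -1 (shut) to 1 (fully open), so that 0 is half open. In form: [[x, y, z, rx, ry, rz, hand], ...]. A call has 1 to 12 rows; each row shifts and turns the pose as measured when the row begins, along the tool's axes as they then stand; what a row does not reach is not made up. A row lasts 1/12 s, in which the tool goes at most 41.7 mm and 7.16 degrees, less where a joint would pass 70% of its speed; a pose out of reach is approached as far as the arm can. A call with a gripper value outside its range is refused whole. The fingers move at their own pace and stop on an object; "grip_force" is the grip in N (left out, the last holds). Time passes only in rows, so rows that do not move let the fingers close. It gives the time, the measured TCP pose, the force and the opening at its end, in the units of the state.
- manip.sense(): the state, without advancing time (a new reading comes with each control period).
- manip.snapshot(name): name is "scene" or "side" or "wrist"; returns a dict with "frame" (420x560x3 uint8, red, green, blue), "mtx" (3x3 intrinsics, pixels), "world_from_camera" (4x4, takes a point from camera to world coordinates). Camera axes: x right, y up, looking along -z (the intrinsics and any distortion apply to the point x, -y, -z); pixel columns grow to the right and rows downward; lengths in m; the calibration is good to about 2 mm. A picture is of the moment at which its call begins. There is no depth.
- manip.sign_off(): hands the job in, once; it reports no verdict.
The state is a dict: "t": time; "q": joint angles; "qd": joint speeds; "tau": joint torques, N m; "tcp_pos": TCP position; "tool_rot": TCP orientation; "force": force on the tool from outside, world axes, zero at the start; "ft_torque": the same for the moment, N m; "finger_gap": opening from 0.0 (shut) to 1.0 (fully open).
Only numpy, scipy, OpenCV 4.12 (cv2) and the standard library are available. Lean on these libraries where they do the work, as an engineer would, in place of code of your own. Each camera call takes 0.05 s, during which the arm holds its last target.

TASK

The ring on the holder with the yellow foot is due for changing: pull the looped spring clip sideways out of that holder's cross-drilled pin and lay it flat in the dark steel parts tray, then let go. Leave the clip of the blue-footed holder where it is.

Things in the scene. Friction and masses are not known exactly. Their poses are not given: they have to be found in the camera images.
- yellow_clip_loop (a point): Brass R-clip in the yellow-footed pin, 5 mm wire, flat, 40 g. Point: centre of its loop, mid-wire, 53 mm up. x: from leg tip to loop, the way it pulls out (32 mm to clear, a few N against its sprung outer leg); y across the loop; z up. Loop 29 mm wide over straight sides 14 mm long, ends 16 mm past the point, free beneath. Clip reaches 70 mm back from the point; pin axis 52 mm back.
- blue_clip_loop (a point): A like brass R-clip in the pin of the blue-footed holder, which stays there. Point: centre of its loop, mid-wire, 53 mm above the worktop. Axes and sizes as for the other clip.
- yellow_station: Fixed holder: yellow foot 64x64x12 mm, 46 mm steel shoulder, 52 mm spacer ring (top 52 mm above the worktop), upright 20 mm pin (top at 75 mm) with an 8 mm cross hole. Origin on the pin axis at worktop height; x: along the cross hole, the way the clip pulls out; z up. The blue-footed holder is alike, 16 cm or more away, left or right.
- parts_tray: Open dark steel tray, fixed, outside 130 (x) by 150 (y) by 18 mm high, walls and floor 3 mm thick. Origin at the centre of its underside; z up.

How it is judged:
At the end, for the whole second after the job is handed in: The yellow holder's clip lies released and at rest, flat (within 6 degrees) on the tray's floor, inside its walls (loop centre within 62 and 72 mm of the tray's centre along its x and y, under 10 mm above its underside); the blue holder's clip has moved less than 15 mm (x of yellow_clip_loop in the frame of parts_tray between -0.062 and 0.062 m and y of yellow_clip_loop in the frame of parts_tray between -0.072 and 0.072 m and z of yellow_clip_loop in the frame of parts_tray below 0.01 m and angle between yellow_clip_loop's own z axis and vertical below 0.1 rad and linear speed of yellow_clip below 0.02 m/s and distance of blue_clip_loop from where it was at the start of the episode below 0.015 m); the robot touches nothing.
It fails at once if the clip in the blue-footed holder is moved by more than 15 mm (distance of blue_clip_loop from where it was at the start of the episode above 0.015 m).
It also fails if it takes over 42 s, if anything falls off the work surface, if the arm or the gripper's body presses on something with over 40 N, if the wrist force passes 120 N, or if a joint passes its speed limit or range.

## Working session

There is one attempt and no reset: what is moved stays moved. The work goes in short steps, Python scripts to look and compute and a tool call to move; the robot and the scene stay as the last step left them, time stands still between calls to the robot, and variables do not carry over. Pictures are saved under pics/ and viewed, and the job is handed in when it is done.

Besides the shell and the picture viewer there is one more tool, called as a command line: name --pt "numbers of a row" for each row, then --argument value for the rest. servo_tool: Moves the arm, as the interface text tells. Its arguments: {"type":"object","properties":{"motion":{"type":"array"},"grip_force":{"type":"number"}},"required":["motion"]}

```bash
mkdir -p pics; python3 - <<'E'
from station import manip
import cv2,numpy as np
print(manip.sense())
for n in ["scene","side","wrist"]:
    s=manip.snapshot(n); np.savez(f"pics/{n}0.npz",**s)
    cv2.imwrite(f"pics/{n}0.png",s["frame"][:,:,::-1]); print(n,s["mtx"].tolist(),np.round(s["world_from_camera"],3).tolist(),[k for k in s])
E
```

```text
{'t': 0.0, 'q': array([-1.50653700e+00,  5.28484684e-01,  1.43392515e+00,  7.61702620e-06,
        1.18140472e+00, -1.78510615e-01]), 'qd': array([-0.00192604,  0.00013196,  0.00065675,  0.00104595,  0.00011665,
        0.00089849]), 'tau': array([ 6.90203888e-04, -4.42344618e+01, -1.78023344e+01, -2.67813157e-04,
        8.60030676e-03, -2.60627274e-06]), 'tcp_pos': array([ 0.15021754, -0.60585722,  0.19941506]), 'tool_rot': array([ 9.92641449e-01,  1.21085592e-01,  6.69451569e-05, -1.10893464e-03]), 'force': array([-0.06047549, -0.51831604,  0.08894028]), 'ft_torque': array([-0.07030626,  0.03729903,  0.01447135]), 'finger_gap': 1.0035312368394278}
scene [[382.67157500127286, 0.0, 281.4525310101368], [0.0, 382.67157500127286, 211.41674327450963], [0.0, 0.0, 1.0]] [[-0.611, 0.373, -0.698, -0.076], [-0.791, -0.298, 0.534, 0.56], [-0.009, 0.879, 0.477, 0.475], [0.0, 0.0, 0.0, 1.0]] ['frame', 'mtx', 'world_from_camera']
side [[477.3836868730714, 0.0, 272.9136512690692], [0.0, 477.3836868730714, 206.98767800416056], [0.0, 0.0, 1.0]] [[-0.928, 0.242, -0.284, 0.223], [-0.373, -0.634, 0.678, 0.795], [-0.016, 0.735, 0.678, 0.753], [0.0, 0.0, 0.0, 1.0]] ['frame', 'mtx', 'world_from_camera']
wrist [[331.4752599037607, 0.0, 284.50456423373606], [0.0, 331.4752599037607, 213.45113932468757], [0.0, 0.0, 1.0]] [[0.239, 0.925, 0.295, 0.225], [-0.971, 0.229, 0.07, -0.588], [-0.003, -0.303, 0.953, 0.372], [0.0, 0.0, 0.0, 1.0]] ['frame', 'mtx', 'world_from_camera']
```

View pics/scene0.png

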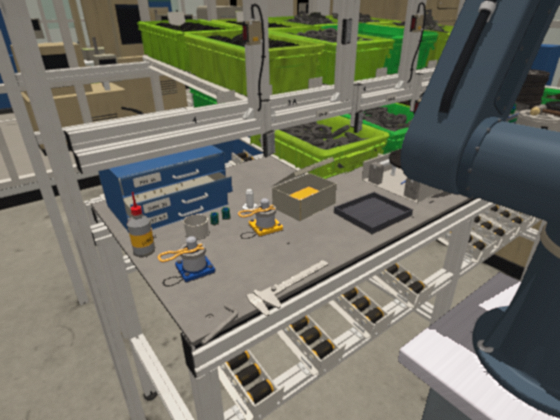

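View pics/side0.png

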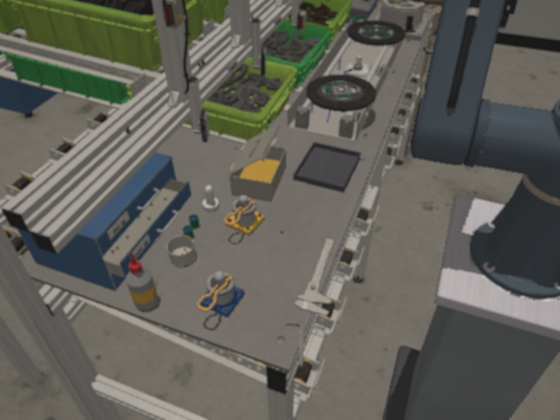

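View pics/wrist0.png

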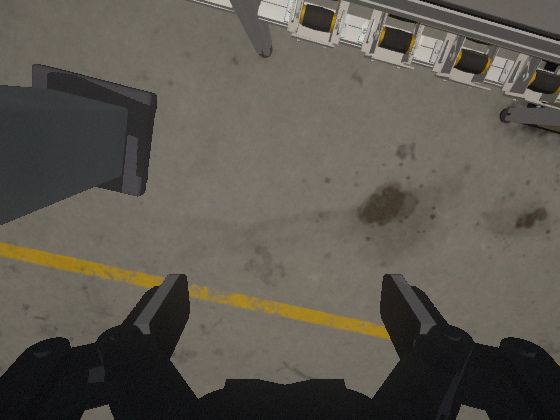

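The scene view shows the yellow holder near (265,222), the blue one near (193,262) and the tray near (373,211). In the side view they are at (245,215), (222,293) and (328,166). Next I'll zoom in.

```bash
cat > h.py <<'E'
import numpy as np,cv2
def load(f): return dict(np.load(f))
def ray(s,u,v):
    K=s["mtx"];T=s["world_from_camera"]
    d=np.array([(u-K[0,2])/K[0,0],-(v-K[1,2])/K[1,1],-1.]); return T[:3,3],T[:3,:3]@d
def onz(s,u,v,z):
    o,d=ray(s,u,v); return o+d*(z-o[2])/d[2]
def proj(s,P):
    K=s["mtx"];T=s["world_from_camera"]; p=T[:3,:3].T@(np.array(P)-T[:3,3])
    return np.array([K[0,0]*p[0]/-p[2]+K[0,2],K[1,1]*p[1]/p[2]+K[1,2]])
def tri(s1,p1,s2,p2):
    A=[];b=[]
    for s,p in((s1,p1),(s2,p2)):
        o,d=ray(s,*p);d/=np.linalg.norm(d);M=np.eye(3)-np.outer(d,d);A.append(M);b.append(M@o)
    A=np.vstack(A);b=np.hstack(b);x=np.linalg.lstsq(A,b,rcond=None)[0];return x,np.linalg.norm(A@x-b)
E
python3 - <<'E'
import cv2
from h import *
a=cv2.imread("pics/scene0.png")[190:250,220:300]; b=cv2.imread("pics/side0.png")[180:250,200:280]
cv2.imwrite("pics/z1.png",cv2.resize(a,(800,600),interpolation=cv2.INTER_CUBIC))
cv2.imwrite("pics/z2.png",cv2.resize(b[:60],(800,600),interpolation=cv2.INTER_CUBIC))
E
```

```text
(no output)
```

View pics/z1.png

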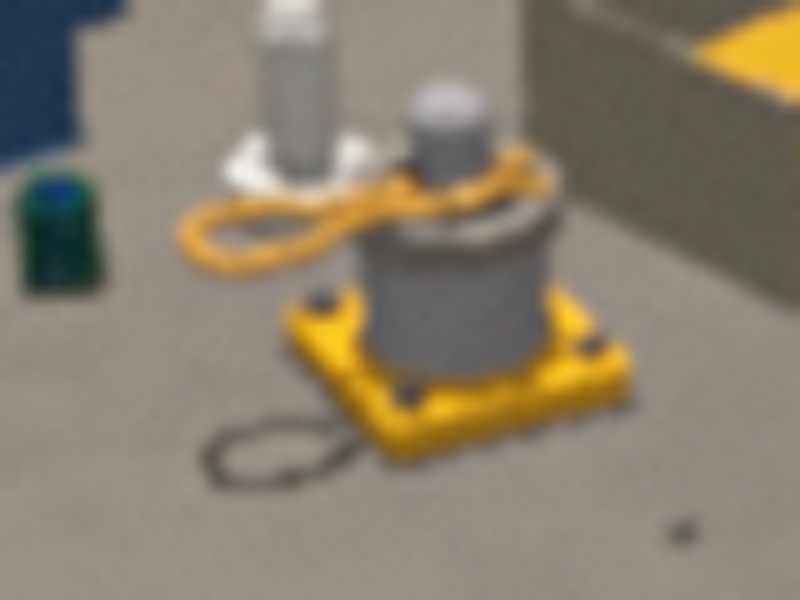

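View pics/z2.png

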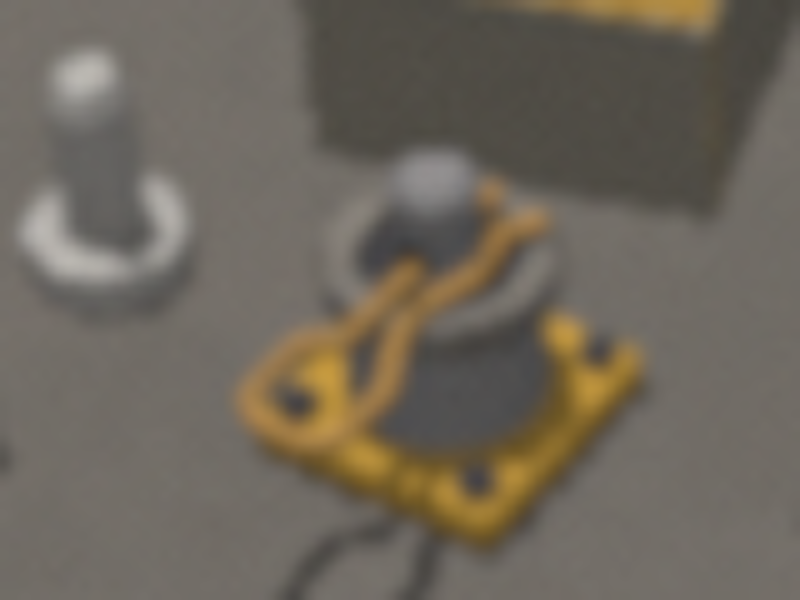

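```bash
python3 - <<'E'
from h import *
a=load("pics/scene0.npz");b=load("pics/side0.npz")
print("pin",tri(a,(265,199.3),b,(243.5,197.6)),onz(a,265,199.3,.075),onz(b,243.5,197.6,.075))
# loop by mask
for n,s,roi in(("scene",a,(190,250,220,300)),("side",b,(180,250,200,280))):
    print(n)
# outline points
print("loop scene",[onz(a,220+x/10,190+y/10,.053).round(4)[:2].tolist() for x,y in((185,235),(235,265),(235,207),(290,258),(290,205),(340,225),(535,160))])
print("loop side",[onz(b,200+x/10,180+y/10,.053).round(4)[:2].tolist() for x,y in((248,400),(300,440),(280,340),(375,400),(340,335),(400,320),(490,190),(540,220))])
# tray corners
def corners(s,roi):
    pass
for s,pts in((a,((334,211),(372,195),(411,211),(375,229))),(b,((310,145),(360,154),(345,188),(295,178)))):
    print([onz(s,*p,.018).round(3)[:2].tolist() for p in pts])
# foot
E
python3 - <<'E'
import cv2
a=cv2.imread("pics/scene0.png")[185:245,330:410]; b=cv2.imread("pics/side0.png")[135:195,287:367]
cv2.imwrite("pics/z3.png",cv2.resize(cv2.hconcat([a,b]),(800,300),interpolation=cv2.INTER_CUBIC))
E
```

```text
pin (array([0.57703942, 0.11061776, 0.07561696]), np.float64(0.0025682764166843125)) [0.57994121 0.10719405 0.075     ] [0.57686089 0.11256347 0.075     ]
scene
side
loop scene [[0.5951, 0.1718], [0.576, 0.1705], [0.5993, 0.1555], [0.5709, 0.159], [0.5921, 0.145], [0.5768, 0.1413], [0.5745, 0.0871]]
loop side [[0.5957, 0.1692], [0.5802, 0.1761], [0.5974, 0.1502], [0.5707, 0.1596], [0.5861, 0.1443], [0.5761, 0.1354], [0.5751, 0.0903], [0.5608, 0.0954]]
[[0.512, -0.054], [0.513, -0.198], [0.393, -0.204], [0.391, -0.066]]
[[0.529, -0.198], [0.397, -0.205], [0.396, -0.062], [0.519, -0.055]]
```

View pics/z3.png

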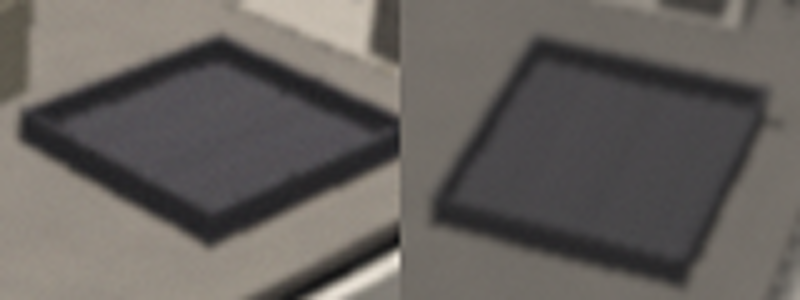

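The pin top triangulates to (0.577, 0.111, 0.0756) against a given height of 0.075. The loop lies toward +y from it, at about (0.585, 0.158). The tray centre is about (0.455, -0.13), with measured sides of about 123×140. Before moving I'll check the overhead rail and the tall things at the right for clearance, then plan an arc.

```bash
cat >> h.py <<'E'
def plan(p0,yaw0,wps,step=40.,dyaw=.115):
    """tool down; wps list of (x,y,z,yaw of tool x). rows in tool mm, turn about tool z = -dyaw"""
    p=np.array(p0,float);y=yaw0;rows=[]
    for w in wps:
        t=np.array(w[:3]);n=int(max(np.ceil(np.linalg.norm(t-p)*1000/step),np.ceil(abs(w[3]-y)/dyaw),1))
        dp=(t-p)/n;dy=(w[3]-y)/n
        for _ in range(n):
            c,s=np.cos(y),np.sin(y)
            rows.append([round(1000*v) for v in(dp[0]*c+dp[1]*s,dp[0]*s-dp[1]*c,-dp[2])]+[0,0,round(-dy,3)]); y+=dy
        p=t
    return rows
def yawof(q):
    from scipy.spatial.transform import Rotation as R
    m=R.from_quat(q).as_matrix();return np.arctan2(m[1,0],m[0,0]),m
E
python3 - <<'E'
from h import *
a=load("pics/scene0.npz");b=load("pics/side0.npz")
print("rail end",tri(a,(72,165),b,(8,222)), tri(a,(68,130),b,(8,212)))
print("post foot",tri(a,(267,155),b,(204,138)))
print("wheel", [onz(b,340,92,z).round(2) for z in(.0,.1,.2)])
yaw0=.2427
w=[(0.15,-.607,.32,yaw0)]
for k in range(1,9):
    th=np.radians(-76.1+k*(14.5+76.1)/8); w.append((.61*np.cos(th),.61*np.sin(th),.32,yaw0+k*(np.radians(81)-yaw0)/8))
for r in plan([.150,-.607,.2],yaw0,w): print(r)
E
```

```text
rail end (array([0.88934009, 0.42634119, 0.15820239]), np.float64(0.022240693625313116)) (array([0.82800283, 0.43858672, 0.24157885]), np.float64(0.006903994702662561))
post foot (array([ 0.73178991, -0.00897138,  0.11320786]), np.float64(0.0005886946146793411))
wheel [array([ 0.54, -0.52,  0.  ]), array([ 0.5 , -0.35,  0.1 ]), array([ 0.46, -0.17,  0.2 ])]
[0, 0, -40, 0, 0, -0.0]
[0, 0, -40, 0, 0, -0.0]
[0, 0, -40, 0, 0, -0.0]
[30, -7, 0, 0, 0, np.float64(-0.037)]
[30, -6, 0, 0, 0, np.float64(-0.037)]
[30, -5, 0, 0, 0, np.float64(-0.037)]
[31, -3, 0, 0, 0, np.float64(-0.037)]
[30, -4, 0, 0, 0, np.float64(-0.037)]
[30, -3, 0, 0, 0, np.float64(-0.037)]
[30, -2, 0, 0, 0, np.float64(-0.037)]
[30, -1, 0, 0, 0, np.float64(-0.037)]
[29, -6, 0, 0, 0, np.float64(-0.037)]
[30, -5, 0, 0, 0, np.float64(-0.037)]
[30, -4, 0, 0, 0, np.float64(-0.037)]
[30, -3, 0, 0, 0, np.float64(-0.037)]
[29, -8, 0, 0, 0, np.float64(-0.037)]
[29, -6, 0, 0, 0, np.float64(-0.037)]
[30, -5, 0, 0, 0, np.float64(-0.037)]
[30, -4, 0, 0, 0, np.float64(-0.037)]
[29, -9, 0, 0, 0, np.float64(-0.037)]
[29, -8, 0, 0, 0, np.float64(-0.037)]
[29, -7, 0, 0, 0, np.float64(-0.037)]
[30, -6, 0, 0, 0, np.float64(-0.037)]
[28, -10, 0, 0, 0, np.float64(-0.037)]
[29, -9, 0, 0, 0, np.float64(-0.037)]
[29, -8, 0, 0, 0, np.float64(-0.037)]
[29, -7, 0, 0, 0, np.float64(-0.037)]
[28, -12, 0, 0, 0, np.float64(-0.037)]
[28, -11, 0, 0, 0, np.float64(-0.037)]
[28, -10, 0, 0, 0, np.float64(-0.037)]
[29, -9, 0, 0, 0, np.float64(-0.037)]
[27, -13, 0, 0, 0, np.float64(-0.037)]
[27, -12, 0, 0, 0, np.float64(-0.037)]
[28, -11, 0, 0, 0, np.float64(-0.037)]
[28, -10, 0, 0, 0, np.float64(-0.037)]
```

servo_tool --pt "0 0 -40 0 0 0 0.2" --pt "0 0 -40 0 0 0 0.2" --pt "0 0 -40 0 0 0 0.2" --pt "30 -7 0 0 0 -0.037 0.2" --pt "30 -6 0 0 0 -0.037 0.2" --pt "30 -5 0 0 0 -0.037 0.2" --pt "30 -3 0 0 0 -0.037 0.2" --pt "30 -3 0 0 0 -0.037 0.2" --pt "30 -3 0 0 0 -0.037 0.2" --pt "30 -3 0 0 0 -0.037 0.2" --pt "30 -3 0 0 0 -0.037 0.2" --pt "30 -5 0 0 0 -0.037 0.2" --grip_force 40

```text
t: 1.15
tcp_pos: [0.3878, -0.4658, 0.3211]
tool_rot: [0.959, 0.285, 0.0, -0.005]
force: [1.0, -0.5, 0.1]
finger_gap: 0.599
```

servo_tool --pt "32 -4 0 0 0 -0.037 0.2" --pt "32 -4 0 0 0 -0.037 0.2" --pt "32 -4 0 0 0 -0.037 0.2" --pt "32 -6 0 0 0 -0.037 0.2" --pt "31 -6 0 0 0 -0.037 0.2" --pt "31 -6 0 0 0 -0.037 0.2" --pt "31 -6 0 0 0 -0.037 0.2" --pt "31 -6 0 0 0 -0.037 0.2" --pt "31 -7 0 0 0 -0.037 0.2" --pt "31 -7 0 0 0 -0.037 0.2" --pt "31 -7 0 0 0 -0.037 0.2" --pt "31 -8 0 0 0 -0.037 0.2"

```text
t: 2.15
tcp_pos: [0.6083, -0.1364, 0.3178]
tool_rot: [0.867, 0.498, 0.0, -0.009]
force: [0.7, -1.4, 0.6]
finger_gap: 0.598
```

```bash
python3 - <<'E'
from h import *
from station import manip
s=manip.sense(); y,m=yawof(s["tool_rot"]); print(s["tcp_pos"],y)
for r in plan(s["tcp_pos"],y,[(.582,.15,.2,np.radians(81))],step=36): print([float(v) for v in r])
E
```

```text
[ 0.60832298 -0.13637106  0.31777917] 1.043662948801626
[26.0, -19.0, 13.0, 0.0, 0.0, -0.041]
[27.0, -17.0, 13.0, 0.0, 0.0, -0.041]
[27.0, -16.0, 13.0, 0.0, 0.0, -0.041]
[28.0, -15.0, 13.0, 0.0, 0.0, -0.041]
[29.0, -14.0, 13.0, 0.0, 0.0, -0.041]
[29.0, -13.0, 13.0, 0.0, 0.0, -0.041]
[30.0, -12.0, 13.0, 0.0, 0.0, -0.041]
[30.0, -10.0, 13.0, 0.0, 0.0, -0.041]
[31.0, -9.0, 13.0, 0.0, 0.0, -0.041]
```

servo_tool --pt "26 -19 0 0 0 -0.041 0.2" --pt "27 -17 0 0 0 -0.041 0.2" --pt "27 -16 0 0 0 -0.041 0.2" --pt "28 -15 10 0 0 -0.041 0.2" --pt "29 -14 20 0 0 -0.041 0.2" --pt "29 -13 20 0 0 -0.041 0.2" --pt "30 -12 20 0 0 -0.041 0.2" --pt "30 -10 20 0 0 -0.041 0.2" --pt "31 -9 20 0 0 -0.041 0.2" --pt "0 0 0 0 0 0 0.2"

```text
t: 2.98
tcp_pos: [0.5774, 0.1705, 0.2063]
tool_rot: [0.752, 0.659, 0.003, -0.009]
force: [-0.2, -0.5, -0.3]
finger_gap: 0.603
```

```bash
python3 - <<'E'
from station import manip
import cv2,numpy as np
s=manip.snapshot("wrist"); np.savez("pics/wrist1.npz",**s); cv2.imwrite("pics/wrist1.png",s["frame"][:,:,::-1])
t=manip.sense();print(t["tcp_pos"],t["tool_rot"],t["q"])
E
```

```text
[0.57889501 0.16822525 0.20774584] [ 0.75287802  0.65811548  0.00300258 -0.0070483 ] [0.08936213 0.48961195 1.48176444 0.01619202 1.17370063 0.21719277]
```

View pics/wrist1.png

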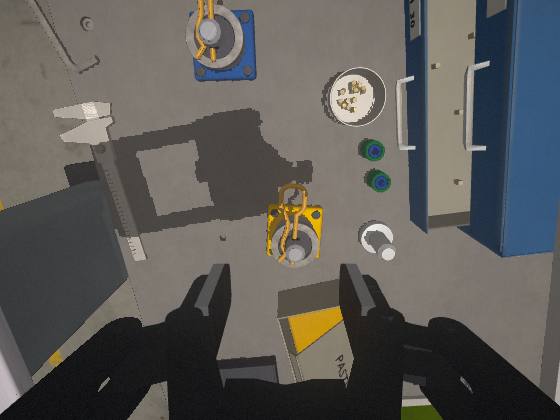

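The wrist view shows the yellow holder at (295,240), with its loop at (293,195) pointing up the image, which is tool +x. I'll zoom in and measure.

```bash
python3 - <<'E'
import cv2
a=cv2.imread("pics/wrist1.png")[178:274,245:345]
cv2.imwrite("pics/z4.png",cv2.resize(a,(600,576),interpolation=cv2.INTER_CUBIC))
E
```

```text
(no output)
```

View pics/z4.png

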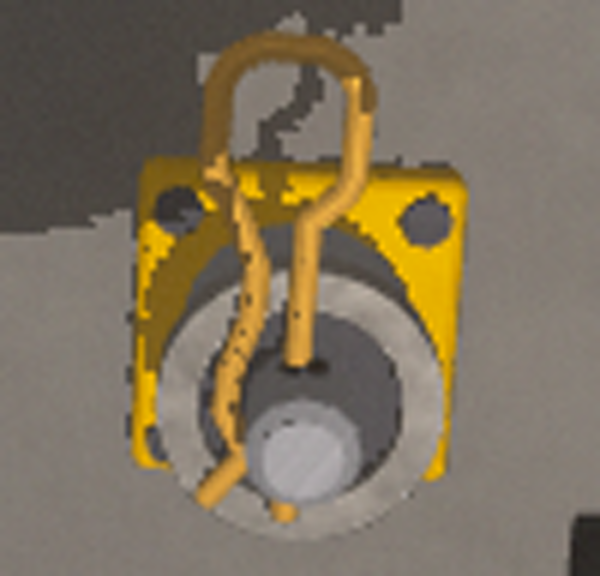

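```bash
python3 - <<'E'
from h import *
w=load("pics/wrist1.npz")
f=lambda x,y,z:onz(w,245+x/6,178+y/6,z)
end=f(295,34,.053);L=f(203,120,.053);R=f(376,120,.053);leg=f(300,300,.053);pin=f(305,455,.075)
leg2=f(298,362,.053);tip=f(285,513,.053);cor=[f(*p,.012) for p in((140,160),(465,178),(445,475),(135,465))]
for n,v in dict(end=end,L=L,R=R,mid=(L+R)/2,leg=leg,leg2=leg2,tip=tip,pin=pin).items(): print(n,v.round(4))
print("width",np.linalg.norm(L-R)); print("foot",np.round(cor,4)[:,:2].tolist())
c=np.mean(cor,0);print("foot c",c)
for d in (leg-tip,leg-leg2,(L+R)/2-pin,(cor[0]+cor[1]-cor[2]-cor[3])/2,end-pin): print("yaw",np.degrees(np.arctan2(d[1],d[0])).round(1),np.linalg.norm(d[:2]).round(4))
print("side yaw",np.degrees(np.arctan2(-(L-R)[0],(L-R)[1])))
a=load("pics/scene0.npz");b=load("pics/side0.npz")
for n,p in (("end",end),("L",L),("R",R),("pin",pin)): print(n,proj(a,p),proj(b,p))
E
```

```text
end [0.5858 0.1772 0.053 ]
L [0.5685 0.1645 0.053 ]
R [0.5976 0.1607 0.053 ]
mid [0.583  0.1626 0.053 ]
leg [0.5808 0.1303 0.053 ]
leg2 [0.579 0.119 0.053]
tip [0.5731 0.0904 0.053 ]
pin [0.5787 0.1109 0.075 ]
width 0.029299702846058203
foot [[0.5529, 0.1482], [0.6144, 0.1365], [0.6041, 0.0753], [0.5426, 0.0855]]
foot c [0.57849392 0.11137046 0.012     ]
yaw 79.0 0.0406
yaw 81.1 0.0115
yaw 85.2 0.0519
yaw 80.6 0.0628
yaw 83.9 0.0667
side yaw 82.46243148684182
end [238.65431385 215.74686416] [227.36102403 223.66808809]
L [247.52675788 216.96138342] [237.44386944 221.78089981]
R [242.0187972  211.64252393] [225.77984834 217.1506713 ]
pin [264.01823744 199.9278532 ] [243.03805977 196.90083983]
```

```bash
cat >> h.py <<'E'
def err(s,p,yaw):
    from scipy.spatial.transform import Rotation as R
    m=R.from_quat(s["tool_rot"]); t=R.from_euler("z",yaw)*R.from_euler("x",np.pi)
    return (1000*(m.inv().apply(np.array(p)-s["tcp_pos"]))).round(1),(m.inv()*t).as_rotvec().round(3)
E
python3 - <<'E'
from h import *
from station import manip
print(err(manip.sense(),(.584,.162,.045),1.414))
E
```

```text
(array([ -7.7,   7. , 162.6]), array([-0.007, -0.014,  0.023]))
```

servo_tool --pt "-8 7 20 -0.007 -0.014 0.023 0.2" --pt "0 0 35 0 0 0 0.2" --pt "0 0 35 0 0 0 0.2" --pt "0 0 30 0 0 0 0.2" --pt "0 0 0 0 0 0 0.2"

```text
t: 3.45
tcp_pos: [0.5926, 0.1565, 0.0895]
tool_rot: [0.761, 0.649, 0.005, 0.006]
force: [-1.2, -0.3, -0.8]
finger_gap: 0.599
```

```bash
python3 - <<'E'
from h import *
from station import manip
s=manip.sense();print(s["tcp_pos"],err(s,(.584,.162,.045),1.414))
w=manip.snapshot("wrist");np.savez("pics/wrist2.npz",**w);cv2.imwrite("pics/wrist2.png",w["frame"][:,:,::-1])
E
```

```text
[0.59262593 0.1565231  0.08952559] (array([  4.1, -10.1,  44.4]), array([ 0.016,  0.   , -0.002]))
```

View pics/wrist2.png

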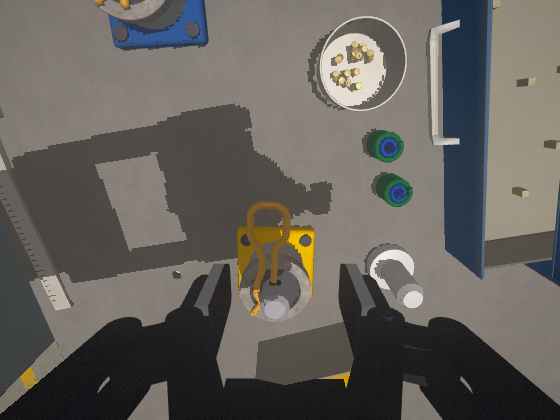

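The wrist view now shows the loop at (268,215) and the white stud at (410,297). I'll remeasure both.

```bash
python3 - <<'E'
from h import *
from station import manip
w=load("pics/wrist2.npz")
a=load("pics/scene0.npz");b=load("pics/side0.npz")
print("stud",tri(a,(249.5,191),b,(208.3,187)))
L=onz(w,247,222,.053);R=onz(w,290,222,.053);E_=onz(w,268,201,.053);P=onz(w,275,307,.075)
print(L,R,(L+R)/2,np.linalg.norm(L-R),E_,P)
print(err(manip.sense(),(.584,.162,.045),1.414))
f=cv2.imread("pics/wrist2.png")[190:325,190:370];cv2.imwrite("pics/z5.png",cv2.resize(f,(720,540),interpolation=cv2.INTER_CUBIC))
E
```

```text
stud (array([0.67759062, 0.08698265, 0.05408363]), np.float64(1.292182043460825e-05))
[0.56860756 0.16570226 0.053     ] [0.59689894 0.16096362 0.053     ] [0.58275325 0.16333294 0.053     ] 0.02868548781180059 [0.58494821 0.17770519 0.053     ] [0.57869116 0.1123739  0.075     ]
(array([  3.6, -12.2,  47. ]), array([ 0.02 , -0.001, -0.002]))
```

View pics/z5.png

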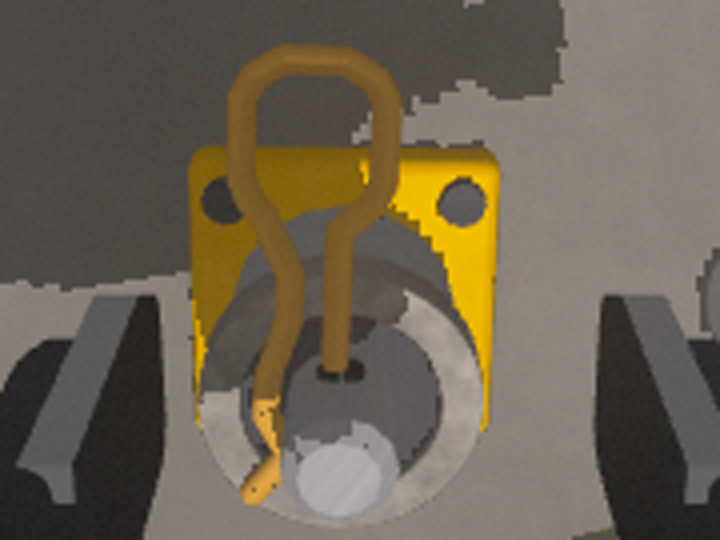

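servo_tool --pt "4 -11 0 0.02 0 0 0.2" --pt "0 0 0 0 0 0 0.2" --pt "0 0 0 0 0 0 0.2"

```text
t: 3.75
tcp_pos: [0.5876, 0.1611, 0.0971]
tool_rot: [0.762, 0.648, 0.003, 0.002]
force: [-0.6, -0.3, 0.8]
finger_gap: 0.602
```

```bash
python3 - <<'E'
from h import *
from station import manip
s=manip.sense();print(s["tcp_pos"],err(s,(.583,.163,.045),1.414))
E
```

```text
[0.5876448  0.16111498 0.09714621] (array([ 1. , -5.2, 52.1]), array([ 0.006, -0.002, -0.005]))
```

servo_tool --pt "1 -5 15 0.006 0 -0.005 0.2" --pt "0 0 15 0 0 0 0.2" --pt "0 0 0 0 0 0 0.2" --pt "0 0 0 0 0 0 0.2"

```text
t: 4.08
tcp_pos: [0.5897, 0.1636, 0.0761]
tool_rot: [0.76, 0.65, 0.008, 0.005]
force: [0.2, 0.3, 0.5]
finger_gap: 0.599
```

```bash
python3 - <<'E'
from h import *
from station import manip
s=manip.sense();print(s["tcp_pos"],err(s,(.583,.163,.045),1.414))
E
```

```text
[0.58966075 0.16357924 0.07614139] (array([-1.8, -7. , 31. ]), array([ 0.018, -0.006,  0.   ]))
```

servo_tool --pt "-1 -5 3 0.018 -0.006 0 0.2" --pt "0 -4 6 0 0 0 0.2" --pt "0 -1 6 0 0 0 0.2" --pt "0 0 6 0 0 0 0.2" --pt "0 0 0 0 0 0 0.2"

```text
t: 4.5
tcp_pos: [0.582, 0.1647, 0.0586]
tool_rot: [0.76, 0.65, 0.003, 0.002]
force: [0.1, -0.3, -0.8]
finger_gap: 0.605
```

```bash
python3 - <<'E'
from h import *
from station import manip
s=manip.sense();print(s["tcp_pos"],err(s,(.583,.163,.045),1.414))
E
```

```text
[0.58202134 0.16467116 0.05858884] (array([-1.5,  1.1, 13.6]), array([ 0.007, -0.002,  0.001]))
```

servo_tool --pt "-1 0 6 0.007 -0.002 0 0.2" --pt "-1 0 6 0 0 0 0.2" --pt "0 0 2 0 0 0 0.2" --pt "0 0 0 0 0 0 0.2" --pt "0 0 0 0 0 0 0.2"

```text
t: 4.92
tcp_pos: [0.5813, 0.1624, 0.0418]
tool_rot: [0.76, 0.65, -0.001, -0.001]
force: [0.3, -0.8, -0.5]
finger_gap: 0.598
```

```bash
python3 - <<'E'
from h import *
from station import manip
s=manip.sense();print(s["tcp_pos"],err(s,(.583,.163,.045),1.414))
w=manip.snapshot("wrist");np.savez("pics/wrist3.npz",**w);cv2.imwrite("pics/wrist3.png",w["frame"][:,:,::-1])
E
```

```text
[0.58127697 0.1623512  0.04181606] (array([ 0.9,  1.6, -3.2]), array([-0.003,  0.001,  0.001]))
```

View pics/wrist3.png

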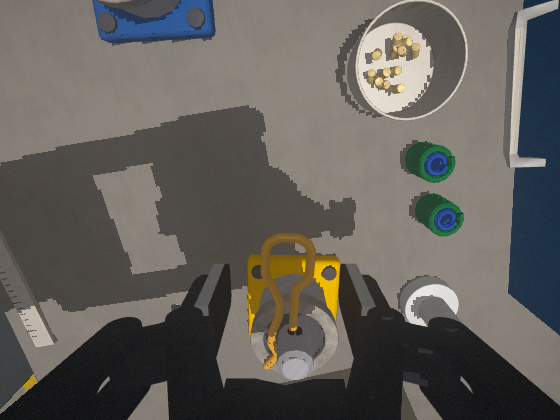

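```bash
python3 - <<'E'
from h import *
from station import manip
w=load("pics/wrist3.npz")
s=manip.sense();y,m=yawof(s["tool_rot"]);p=s["tcp_pos"]
for dx in(11,0,-11):
  for dy in(-25,25):
    for dz in (-4,-20): print(dx,dy,dz,proj(w,p+m@(np.array([dx,dy,dz])/1000)).round())
L=onz(w,261,262,.053);R=onz(w,315,262,.053);e=onz(w,288,233,.053)
print(L,R,(L+R)/2,np.linalg.norm(L-R),e,err(s,(.583,.163,.045),1.414))
f=cv2.imread("pics/wrist3.png")[220:400,170:410];cv2.imwrite("pics/z6.png",cv2.resize(f,(800,600),interpolation=cv2.INTER_CUBIC))
E
```

```text
11 -25 -4 [240. 236.]
11 -25 -20 [236. 248.]
11 25 -4 [332. 236.]
11 25 -20 [336. 248.]
0 -25 -4 [241. 255.]
0 -25 -20 [237. 268.]
0 25 -4 [331. 255.]
0 25 -20 [335. 268.]
-11 -25 -4 [242. 272.]
-11 -25 -20 [238. 287.]
-11 25 -4 [330. 272.]
-11 25 -20 [334. 287.]
[0.56798048 0.16337055 0.053     ] [0.59660164 0.1588651  0.053     ] [0.58229106 0.16111782 0.053     ] 0.028973608657496465 [0.58485646 0.17756416 0.053     ] (array([ 0.9,  1.6, -3.1]), array([-0.003,  0.001,  0.001]))
```

View pics/z6.png

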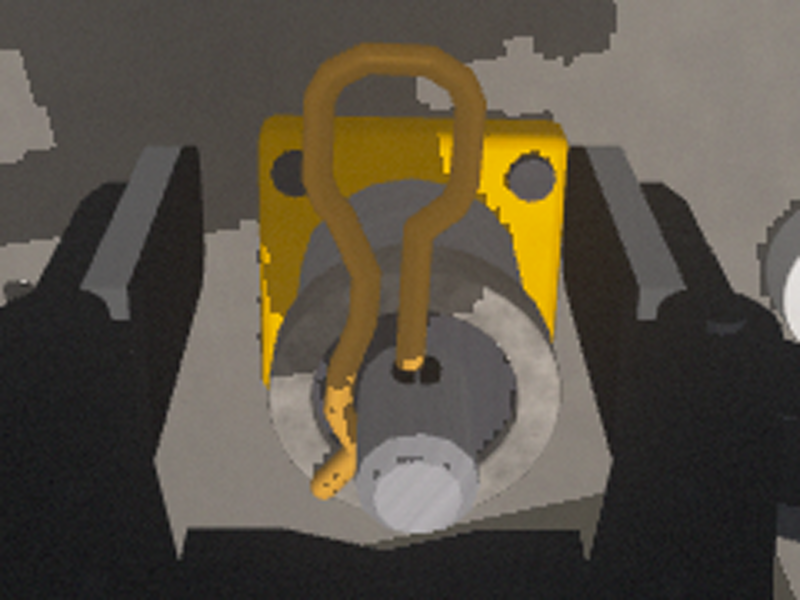

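The pad tips look farther back in the image than the TCP model predicts. I'll solve for where they really are.

```bash
python3 - <<'E'
from h import *
from scipy.optimize import least_squares
from scipy.spatial.transform import Rotation as R
def solve(w,p,q,obs,half):
    m=R.from_quat(q).as_matrix()
    # unknown: x front, z tip; both sides; known half opening
    f=lambda v: np.concatenate([proj(w,p+m@np.array([v[0],sg*half+v[2],v[1]]))-o for sg,o in zip((-1,1),obs)])
    r=least_squares(f,[.011,-.01,0]);print((r.x*1000).round(1),r.fun.round(1))
    f=lambda v: np.concatenate([proj(w,p+m@np.array([.011,sg*v[0]+v[2],v[1]]))-o for sg,o in zip((-1,1),obs)])
    r=least_squares(f,[half,-.01,0]);print("free half",(r.x*1000).round(1),r.fun.round(1))
w0=load("pics/wrist0.npz")
solve(w0,np.array([.15022,-.60586,.19942]),[.99264,.121086,.0000669,-.00110893],[(187.5,275),(381.5,275)],.0425)
w3=load("pics/wrist3.npz")
solve(w3,np.array([.58127,.16235,.0418]),[.76,.65,-.001,-.001],[(229.5,264.4),(339.5,264.4)],.0255)
E
```

```text
[  7.4 -42.7  -0.2] [ 0.   0.1 -0.  -0.1]
free half [ 40.3 -49.4  -0.2] [ 0.   0.1 -0.  -0.1]
[  8.6 -33.5  -0.7] [ 0.   0.1 -0.  -0.1]
free half [ 24.6 -38.3  -0.7] [ 0.   0.1 -0.  -0.1]
```

```bash
python3 - <<'E'
from h import *
from station import manip
s=manip.sense();y,m=yawof(s["tool_rot"]);p=s["tcp_pos"];print(p)
o=[]
for n in("scene","side"):
    w=manip.snapshot(n);np.savez(f"pics/{n}1.npz",**w)
    f=w["frame"][:,:,::-1].copy()
    pr=[proj(w,p+m@np.array(d)) for d in((0,-.025,0),(0,.025,0),(0,-.025,-.03),(0,.025,-.03))];print(n,np.round(pr,1).tolist())
    c=pr[0];x0=int(c[0])-40;y0=int(c[1])-50
    print(x0,y0);o.append(cv2.resize(f[y0:y0+80,x0:x0+80],(400,400),interpolation=cv2.INTER_CUBIC))
cv2.imwrite("pics/z7.png",cv2.hconcat(o))
E
```

```text
[0.58128319 0.16234049 0.04187826]
scene [[250.1, 223.5], [241.2, 214.2], [249.4, 211.8], [240.4, 202.8]]
210 173
side [[242.6, 227.5], [223.1, 219.3], [241.7, 217.2], [221.9, 209.0]]
202 177
```

View pics/z7.png

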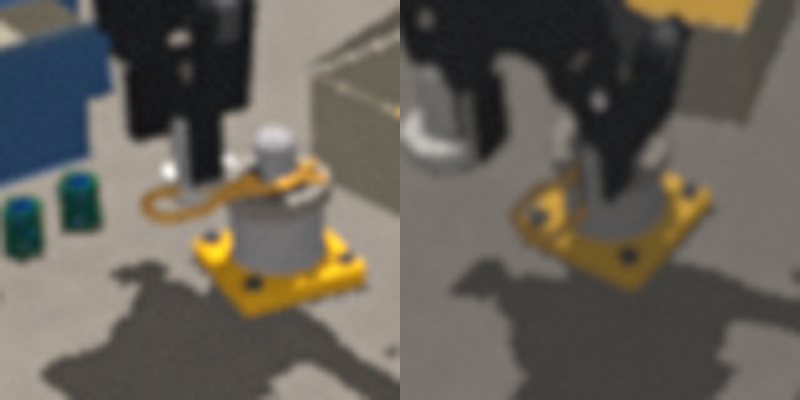

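All three views put the open pad tips about 33 mm above the reported TCP, so they are currently above the clip. Closing here is harmless in either case, and the gap will show which is true.

servo_tool --pt "0 0 0 0 0 0 -0.6" --pt "0 0 0 0 0 0 -0.6" --pt "0 0 0 0 0 0 -0.6" --pt "0 0 0 0 0 0 -0.6" --pt "0 0 0 0 0 0 -0.6" --grip_force 25

```text
t: 5.48
tcp_pos: [0.5823, 0.1626, 0.0434]
tool_rot: [0.76, 0.65, -0.0, -0.0]
force: [0.7, -0.3, 0.2]
finger_gap: 0.201
```

```bash
python3 - <<'E'
from h import *
from station import manip
s=manip.sense();print(s["tcp_pos"],err(s,(.583,.163,.045),1.414),s["finger_gap"])
w=manip.snapshot("wrist");np.savez("pics/wrist4.npz",**w);f=w["frame"][:,:,::-1]
cv2.imwrite("pics/z8.png",cv2.resize(f[220:400,170:410],(800,600),interpolation=cv2.INTER_CUBIC))
E
```

```text
[0.58228423 0.16259061 0.04338916] (array([ 0.5,  0.6, -1.6]), array([-0.   ,  0.   ,  0.001])) 0.20125601937306845
```

View pics/z8.png

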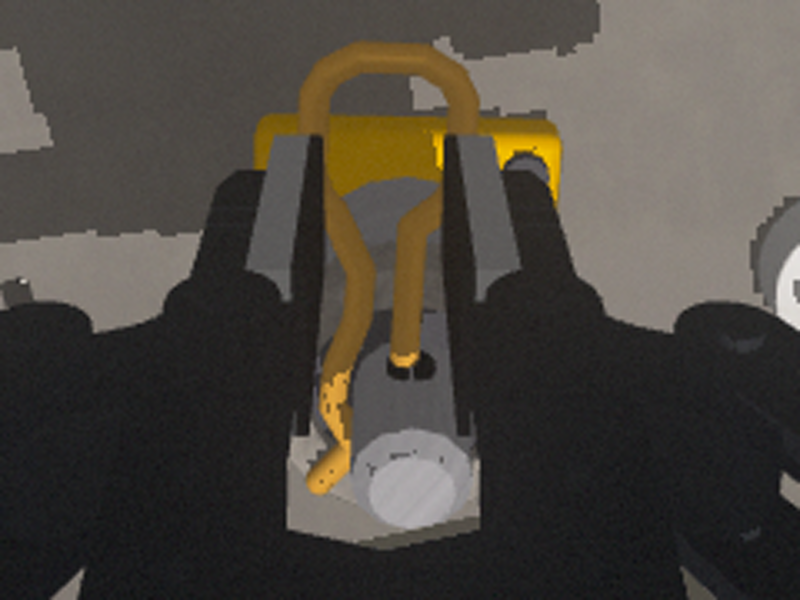

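The gap closed to 0.20 with no contact, so the tips really are above the clip. I'll solve the tip offset at this opening.

```bash
python3 - <<'E'
from h import *
from station import manip
from scipy.optimize import least_squares
w=load("pics/wrist4.npz");s=manip.sense();y,m=yawof(s["tool_rot"]);p=s["tcp_pos"]
obs=[(170+322/3.333,220+134/3.333),(170+443/3.333,220+134/3.333)]
for half in(.0085,.0095):
    f=lambda v: np.concatenate([proj(w,p+m@np.array([v[0],sg*half+v[2],v[1]]))-o for sg,o in zip((-1,1),obs)])
    r=least_squares(f,[.011,-.01,0]);print((r.x*1000).round(1),r.fun.round(1))
# x fixed at 11, opening free
f=lambda v: np.concatenate([proj(w,p+m@np.array([.011,sg*v[0]+v[2],v[1]]))-o for sg,o in zip((-1,1),obs)])
r=least_squares(f,[.009,-.01,0]);print((r.x*1000).round(1),r.fun.round(1))
# finger front inner width from far edge: tips back corner
E
```

```text
[  9.8 -31.5  -0.6] [ 0.  0. -0. -0.]
[  1.8 -14.8  -0.6] [ 0.  0. -0. -0.]
[  8.3 -34.   -0.6] [ 0.  0. -0. -0.]
```

servo_tool --pt "0 0 0 0 0 0 0.2" --pt "0 0 0 0 0 0 0.2" --pt "0 0 0 0 0 0 0.2" --pt "0 0 0 0 0 0 0.2" --pt "0 0 6 0 0 0 0.2" --pt "0 0 6 0 0 0 0.2" --pt "0 0 6 0 0 0 0.2" --pt "0 0 0 0 0 0 0.2"

```text
t: 6.2
tcp_pos: [0.5825, 0.1626, 0.0239]
tool_rot: [0.76, 0.65, 0.0, 0.0]
force: [-0.2, -0.2, -0.8]
finger_gap: 0.602
```

```bash
python3 - <<'E'
from h import *
from station import manip
s=manip.sense();print(s["tcp_pos"],err(s,(.5835,.1635,.014),1.414),s["finger_gap"])
E
```

```text
[0.58247563 0.16263951 0.02392311] (array([1. , 0.9, 9.9]), array([ 0.001, -0.   ,  0.001])) 0.6020039369008793
```

servo_tool --pt "2 1 4 0 0 0 0.2" --pt "1 0 4 0 0 0 0.2" --pt "0 0 2 0 0 0 0.2" --pt "0 0 0 0 0 0 0.2"

```text
t: 6.53
tcp_pos: [0.5834, 0.1657, 0.0115]
tool_rot: [0.76, 0.65, -0.001, -0.0]
force: [0.4, -0.3, 0.1]
finger_gap: 0.602
```

```bash
python3 - <<'E'
from h import *
from station import manip
s=manip.sense();print(s["tcp_pos"],err(s,(.5835,.1635,.014),1.414),s["finger_gap"])
o=[]
for n,x,y in(("scene",210,173),("side",202,177)):
    f=manip.snapshot(n)["frame"][:,:,::-1];o.append(cv2.resize(f[y:y+80,x:x+80],(400,400),interpolation=cv2.INTER_CUBIC))
w=manip.snapshot("wrist")["frame"][:,:,::-1]
cv2.imwrite("pics/z9.png",cv2.hconcat(o));cv2.imwrite("pics/z10.png",cv2.resize(w[220:400,170:410],(800,600),interpolation=cv2.INTER_CUBIC))
E
```

```text
[0.58341586 0.16567716 0.01152988] (array([-2.1,  0.4, -2.5]), array([-0.001,  0.   ,  0.001])) 0.6016547585981598
```

View pics/z9.png

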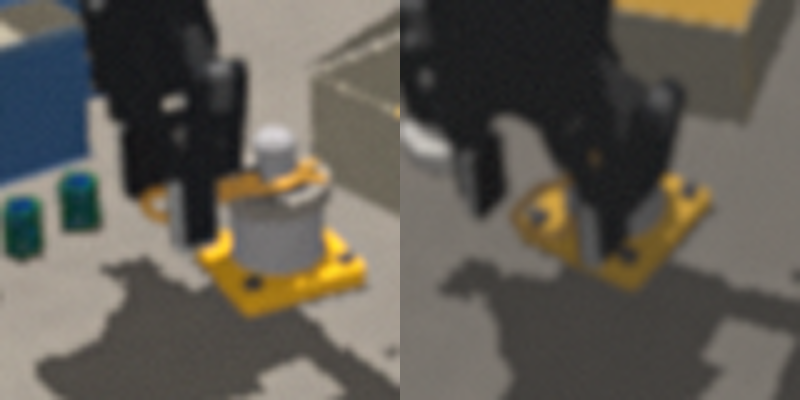

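View pics/z10.png

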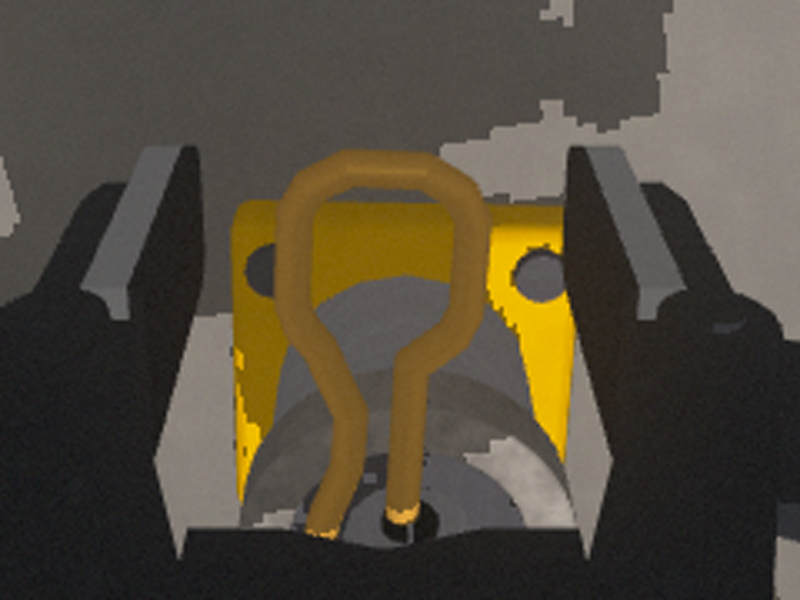

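```bash
python3 - <<'E'
from h import *
from station import manip
s=manip.sense();y,m=yawof(s["tool_rot"]);p=s["tcp_pos"]
a=load("pics/scene1.npz");b=load("pics/side1.npz")
for dz in(-20,-30,-35,-40):
    print(dz,[proj(c,p+m@np.array([dx,-.0255,dz/1000])).round(1).tolist() for c in(a,b) for dx in(.011,-.011)])
print("obs scene",(210+185/5,173+247/5),(210+213/5,173+240/5),"side",(202+(605-400)/5,177+265/5),(202+(635-400)/5,177+240/5))
E
```

```text
-20 [[244.0, 228.6], [253.0, 226.1], [238.4, 234.8], [244.2, 228.3]]
-30 [[243.8, 224.8], [252.7, 222.3], [238.1, 231.5], [243.9, 225.0]]
-35 [[243.7, 222.8], [252.6, 220.4], [237.9, 229.8], [243.8, 223.3]]
-40 [[243.5, 220.9], [252.5, 218.4], [237.8, 228.1], [243.6, 221.6]]
obs scene (247.0, 222.4) (252.6, 221.0) side (243.0, 230.0) (249.0, 225.0)
```

Scene and side both put the tips about 34 mm behind the TCP, which makes tip z about 0.045, 8 mm below the wire. That's a good grasp height, so I'll close.

servo_tool --pt "-1 0 0 0 0 0 -1" --pt "0 0 0 0 0 0 -1" --pt "0 0 0 0 0 0 -1" --pt "0 0 0 0 0 0 -1" --pt "0 0 0 0 0 0 -1" --pt "0 0 0 0 0 0 -1" --grip_force 40

```text
t: 7.18
tcp_pos: [0.5835, 0.1646, 0.0132]
tool_rot: [0.76, 0.65, 0.0, -0.0]
force: [1.0, -0.1, -0.0]
finger_gap: 0.318
```

```bash
python3 - <<'E'
from h import *
from station import manip
s=manip.sense();print(s["tcp_pos"],err(s,(.5835,.1635,.014),1.414),s["finger_gap"],s["force"])
w=manip.snapshot("wrist")["frame"][:,:,::-1]
cv2.imwrite("pics/z11.png",cv2.resize(w[220:400,170:410],(800,600),interpolation=cv2.INTER_CUBIC))
E
```

```text
[0.58352288 0.16462879 0.01317027] (array([-1.1,  0.2, -0.8]), array([-0., -0.,  0.])) 0.31784949754508285 [ 0.9911643  -0.13859706 -0.02736699]
```

View pics/z11.png

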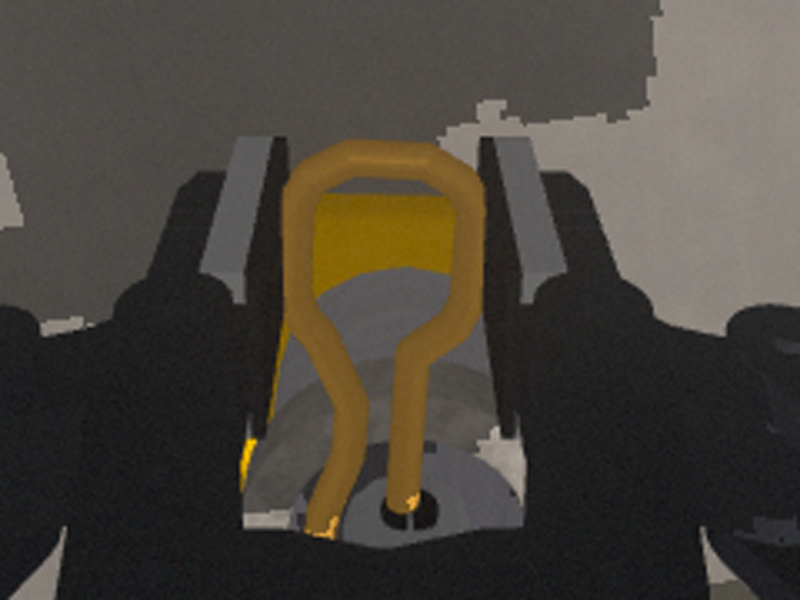

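The loop is held on both straight sides, with the gap at 0.318 (about 27 to 29 mm). I'll pull along tool +x.

servo_tool --pt "6 0 0 0 0 0 -1" --pt "8 0 0 0 0 0 -1" --pt "8 0 0 0 0 0 -1"

```text
t: 7.48
tcp_pos: [0.5875, 0.185, 0.0131]
tool_rot: [0.761, 0.649, -0.001, 0.001]
force: [0.3, 0.3, -0.4]
finger_gap: 0.315
```

```bash
python3 - <<'E'
from h import *
from station import manip
s=manip.sense();print(s["tcp_pos"],err(s,(.5835,.1635,.014),1.414),s["finger_gap"],s["force"],s["ft_torque"])
w=manip.snapshot("wrist")["frame"][:,:,::-1]
cv2.imwrite("pics/z12.png",cv2.resize(w[220:400,170:410],(800,600),interpolation=cv2.INTER_CUBIC))
E
```

```text
[0.58746765 0.18500213 0.01309959] (array([-21.9,  -0.5,  -0.9]), array([ 0.   ,  0.002, -0.001])) 0.31549105434889335 [ 0.25826274  0.33905707 -0.43127181] [-0.01580794  0.00110913 -0.0019874 ]
```

View pics/z12.png

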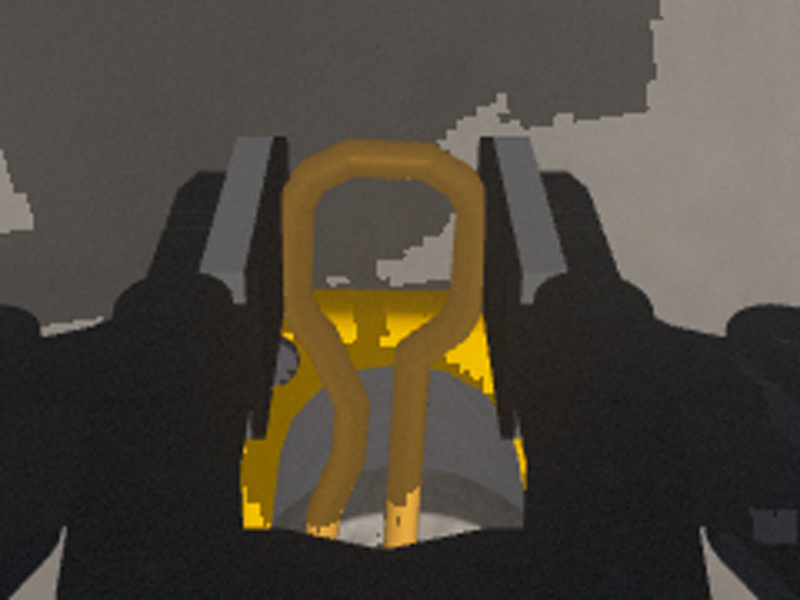

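The clip moves with the jaws and there is no slip. I'll pull on to about 48 mm total; the blue holder is at y≈0.3, so there is room.

servo_tool --pt "8 0 0 0 0 0 -1" --pt "8 0 0 0 0 0 -1" --pt "8 0 0 0 0 0 -1" --pt "4 0 0 0 0 0 -1" --pt "0 0 -10 0 0 0 -1" --pt "0 0 -25 0 0 0 -1" --pt "0 0 -35 0 0 0 -1" --pt "0 0 -35 0 0 0 -1" --pt "0 0 -30 0 0 0 -1" --pt "0 0 0 0 0 0 -1"

```text
t: 8.37
tcp_pos: [0.5902, 0.2222, 0.1534]
tool_rot: [0.759, 0.651, -0.002, -0.002]
force: [0.7, 0.2, 0.6]
finger_gap: 0.314
```

```bash
python3 - <<'E'
from h import *
from station import manip
s=manip.sense();y,m=yawof(s["tool_rot"]);print(s["tcp_pos"],y,s["finger_gap"],s["force"])
w=manip.snapshot("scene");np.savez("pics/scene2.npz",**w);cv2.imwrite("pics/scene2.png",w["frame"][:,:,::-1])
w=manip.snapshot("wrist")["frame"][:,:,::-1];cv2.imwrite("pics/wrist5.png",w)
E
```

```text
[0.59015476 0.22216984 0.1533752 ] 1.4182742663143422 0.3136395929875753 [0.72319949 0.19391426 0.58197106]
```

View pics/scene2.png

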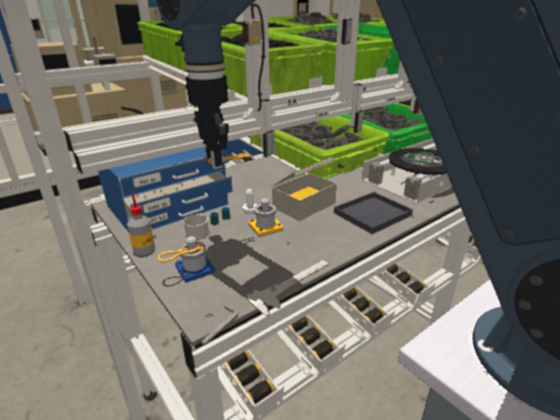

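View pics/wrist5.png

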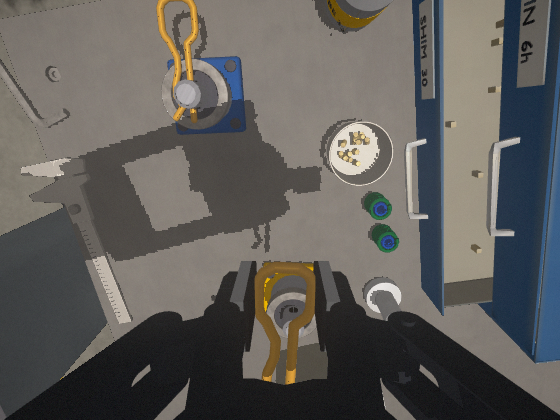

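The clip is out and held level in the jaws, and the blue clip is undisturbed. Next I'll refine the tray pose and plan the carry.

```bash
python3 - <<'E'
from h import *
from station import manip
for nm,b,ox,oy in(("scene",load("pics/scene2.npz"),0,0),("side",load("pics/side0.npz"),0,0)):
    f=b["frame"];hsv=cv2.cvtColor(f,cv2.COLOR_RGB2HSV)
    m=((hsv[:,:,2]<90)).astype(np.uint8)
    roi=np.zeros_like(m); 
    if nm=="scene": roi[190:235,325:420]=1
    else: roi[140:195,288:366]=1
    m=m*roi; n,l,st,c=cv2.connectedComponentsWithStats(m);k=1+np.argmax(st[1:,4]);print(nm,st[k],c[k])
    cn=cv2.findContours((l==k).astype(np.uint8),0,1)[0][0]
    hull=cv2.convexHull(cn).reshape(-1,2)
    P=np.array([onz(b,*h,.014)[:2] for h in hull.astype(float)],np.float32)
    print(cv2.minAreaRect(P))
    ap=cv2.approxPolyDP(cv2.convexHull(cn),5,True).reshape(-1,2);print(ap.tolist(),[onz(b,*q,.018)[:2].round(3).tolist() for q in ap.astype(float)])
E
```

```text
scene [ 334  193   78   41 1416] [372.96398305 213.15889831]
((0.45823293924331665, -0.13664934039115906), (0.1707334965467453, 0.14617300033569336), 88.72455596923828)
[[411, 209], [372, 233], [334, 212], [371, 193]] [[0.399, -0.212], [0.384, -0.047], [0.509, -0.051], [0.523, -0.206]]
side [ 293  142   68   51 2260] [327.31415929 166.62964602]
((0.4618675708770752, -0.13596093654632568), (0.17113558948040009, 0.13670627772808075), 88.79096984863281)
[[314, 142], [360, 153], [343, 192], [293, 179]] [[0.524, -0.214], [0.398, -0.209], [0.397, -0.046], [0.523, -0.049]]
```

```bash
python3 - <<'E'
from h import *
from station import manip
s=manip.sense();y,m=yawof(s["tool_rot"]);print(s["tcp_pos"],y)
for r in plan(s["tcp_pos"],y,[(.458,-.103,.15,1.535)],step=30): print([float(v) for v in r])
E
```

```text
[0.58697915 0.22142423 0.14856671] 1.4181015613594679
[-28.0, -7.0, 0.0, 0.0, 0.0, -0.01]
[-28.0, -7.0, 0.0, 0.0, 0.0, -0.01]
[-28.0, -7.0, 0.0, 0.0, 0.0, -0.01]
[-28.0, -7.0, 0.0, 0.0, 0.0, -0.01]
[-28.0, -8.0, 0.0, 0.0, 0.0, -0.01]
[-28.0, -8.0, 0.0, 0.0, 0.0, -0.01]
[-28.0, -8.0, 0.0, 0.0, 0.0, -0.01]
[-28.0, -8.0, 0.0, 0.0, 0.0, -0.01]
[-28.0, -9.0, 0.0, 0.0, 0.0, -0.01]
[-28.0, -9.0, 0.0, 0.0, 0.0, -0.01]
[-28.0, -9.0, 0.0, 0.0, 0.0, -0.01]
[-27.0, -10.0, 0.0, 0.0, 0.0, -0.01]
```

servo_tool --pt "-28 -7 0 0 0 -0.01 -1" --pt "-28 -7 0 0 0 -0.01 -1" --pt "-28 -7 0 0 0 -0.01 -1" --pt "-28 -7 0 0 0 -0.01 -1" --pt "-28 -8 0 0 0 -0.01 -1" --pt "-28 -8 0 0 0 -0.01 -1" --pt "-28 -8 0 0 0 -0.01 -1" --pt "-28 -8 0 0 0 -0.01 -1" --pt "-28 -9 0 0 0 -0.01 -1" --pt "-28 -9 0 0 0 -0.01 -1" --pt "-28 -9 0 0 0 -0.01 -1" --pt "-20 -10 0 0 0 -0.01 -1"

```text
t: 9.47
tcp_pos: [0.4392, -0.1021, 0.1359]
tool_rot: [0.713, 0.701, -0.015, -0.02]
force: [-1.0, 0.0, -0.2]
finger_gap: 0.316
```

servo_tool --pt "0 0 0 0 0 0 -1" --pt "0 0 0 0 0 0 -1"

```text
t: 9.63
tcp_pos: [0.4348, -0.1046, 0.1336]
tool_rot: [0.715, 0.698, -0.017, -0.023]
force: [-0.1, -0.1, -0.9]
finger_gap: 0.315
```

```bash
python3 - <<'E'
from h import *
from station import manip
s=manip.sense();print(s["t"],s["tcp_pos"],s["finger_gap"],err(s,(.458,-.103,-.024),1.535))
w=manip.snapshot("wrist");np.savez("pics/wrist6.npz",**w);cv2.imwrite("pics/wrist6.png",w["frame"][:,:,::-1])
E
```

```text
9.6333 [ 0.43481226 -0.10457212  0.13356232] 0.3146580212913981 (array([  0.8,  32. , 156. ]), array([-0.057, -0.008,  0.012]))
```

View pics/wrist6.png

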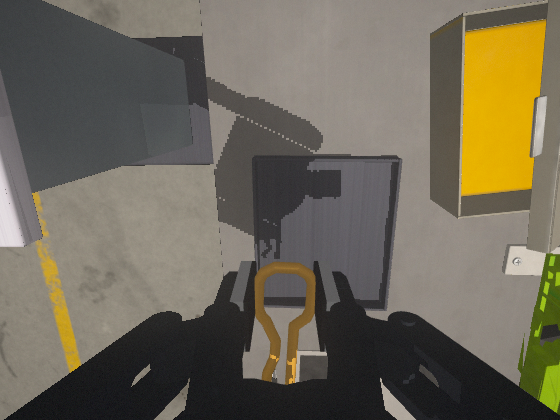

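The tray is seen from above, with rim corners at (254,156), (400,158) and (386,309), and the clip is held.

```bash
python3 - <<'E'
from h import *
w=load("pics/wrist6.npz")
c=[onz(w,*p,.018)[:2] for p in((253,156),(402,157),(387,310))];print(np.round(c,4).tolist(),"centre",(c[0]+c[2])/2,np.linalg.norm(c[0]-c[1]),np.linalg.norm(c[1]-c[2]))
E
```

```text
[[0.4011, -0.0648], [0.5286, -0.0679], [0.5257, -0.2175]] centre [ 0.46340453 -0.14114622] 0.12756883803999325 0.14960754806173526
```

servo_tool --pt "0 16 0 -0.057 -0.008 0.012 -1" --pt "0 8 0 0 0 0 -1" --pt "0 0 0 0 0 0 -1" --pt "0 0 0 0 0 0 -1"

```text
t: 10.02
tcp_pos: [0.4586, -0.101, 0.1306]
tool_rot: [0.718, 0.696, -0.001, -0.003]
force: [-1.0, 0.8, 0.3]
finger_gap: 0.316
```

```bash
python3 - <<'E'
from h import *
from station import manip
s=manip.sense();print(s["t"],s["tcp_pos"],s["finger_gap"],err(s,(.458,-.103,-.024),1.535))
E
```

```text
10.0167 [ 0.45860813 -0.10099864  0.13060393] 0.31578734106205536 (array([ -2.5,   0.2, 154.6]), array([-0.005, -0.003,  0.004]))
```

The wrist measurement fits the given tray size best (128×150), so I'm taking the centre as about (0.462, -0.139). That puts the target loop at about (0.462, -0.113). I'll descend in stages.

servo_tool --pt "-6 2 15 -0.005 -0.003 0.004 -1" --pt "-5 2 20 0 0 0 -1" --pt "0 0 25 0 0 0 -1" --pt "0 0 25 0 0 0 -1" --pt "0 0 15 0 0 0 -1" --pt "0 0 0 0 0 0 -1" --pt "0 0 0 0 0 0 -1"

```text
t: 10.6
tcp_pos: [0.4664, -0.1092, 0.0278]
tool_rot: [0.716, 0.698, -0.0, 0.001]
force: [0.4, 0.0, -0.2]
finger_gap: 0.317
```

```bash
python3 - <<'E'
from h import *
from station import manip
s=manip.sense();print(s["t"],s["tcp_pos"],s["finger_gap"],err(s,(.462,-.113,-.024),1.535))
E
```

```text
10.6 [ 0.46642781 -0.10923174  0.02784908] 0.3173212936826633 (array([-3.8, -4.4, 51.9]), array([0.001, 0.002, 0.011]))
```

servo_tool --pt "-2 -2 10 0 0 0.011 -1" --pt "-2 -2 12 0 0 0 -1" --pt "0 0 10 0 0 0 -1" --pt "0 0 0 0 0 0 -1" --pt "0 0 0 0 0 0 -1"

```text
t: 11.02
tcp_pos: [0.4658, -0.113, -0.0015]
tool_rot: [0.718, 0.696, 0.001, 0.004]
force: [-0.5, 0.2, 0.7]
finger_gap: 0.317
```

```bash
python3 - <<'E'
from h import *
from station import manip
s=manip.sense();print(s["t"],s["tcp_pos"],s["finger_gap"],s["force"],err(s,(.462,-.113,-.024),1.535))
w=manip.snapshot("wrist");np.savez("pics/wrist7.npz",**w);cv2.imwrite("pics/wrist7.png",w["frame"][:,:,::-1])
f=manip.snapshot("side")["frame"][:,:,::-1];cv2.imwrite("pics/z13.png",cv2.resize(f[120:210,270:390],(800,600),interpolation=cv2.INTER_CUBIC))
E
```

```text
11.0167 [ 0.46581672 -0.11301767 -0.00153496] 0.3173322470703782 [-0.5359579   0.23915552  0.73222336] (array([-0. , -4. , 22.4]), array([0.006, 0.004, 0.003]))
```

View pics/wrist7.png

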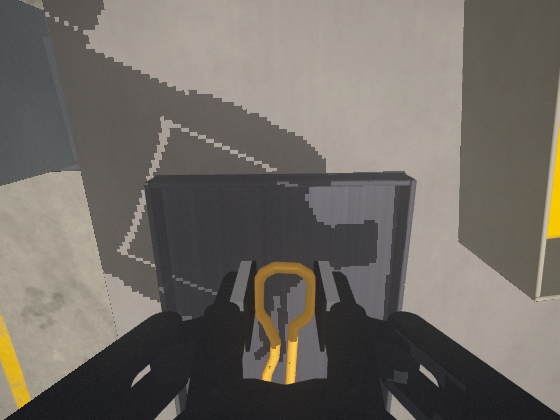

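View pics/z13.png

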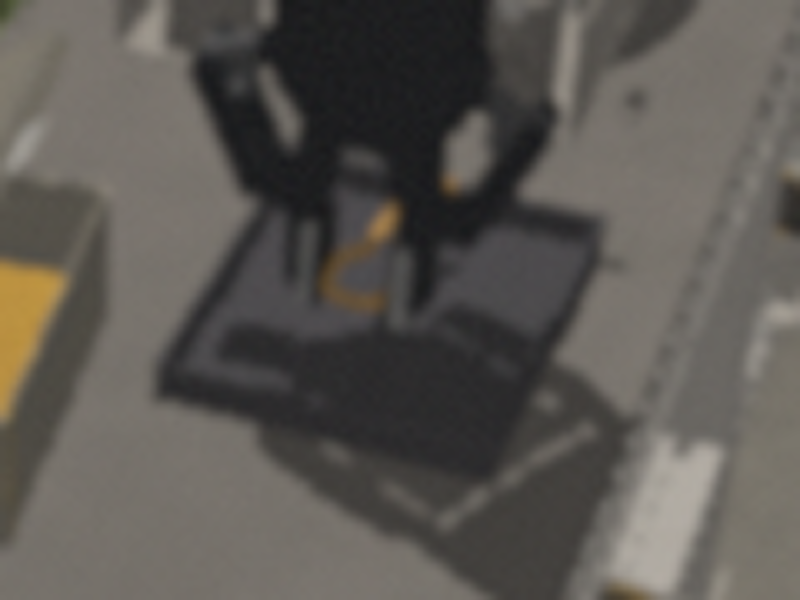

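The clip is well inside the tray walls. I'll lower it slowly while watching the force.

servo_tool --pt "0 0 5 0.006 0.004 0 -1" --pt "0 0 5 0 0 0 -1" --pt "0 0 4 0 0 0 -1" --pt "0 0 3 0 0 0 -1" --pt "0 0 0 0 0 0 -1" --pt "0 0 0 0 0 0 -1"

```text
t: 11.62
tcp_pos: [0.4676, -0.1137, -0.0182]
tool_rot: [0.718, 0.696, 0.001, 0.002]
force: [0.4, 0.3, -0.0]
finger_gap: 0.314
```

```bash
python3 - <<'E'
from h import *
from station import manip
s=manip.sense();print(s["t"],s["tcp_pos"],s["finger_gap"],s["force"],err(s,(.462,-.113,-.024),1.535))
E
```

```text
11.6167 [ 0.46757791 -0.11366496 -0.0182396 ] 0.3139817088935304 [ 0.35523695  0.28405598 -0.02080483] (array([ 0.5, -5.6,  5.7]), array([0.003, 0.002, 0.004]))
```

servo_tool --pt "0 -3 3 0.003 0.002 0.004 -1" --pt "0 0 3 0 0 0 -1" --pt "0 0 0 0 0 0 -1" --pt "0 0 0 0 0 0 -1"

```text
t: 11.95
tcp_pos: [0.464, -0.1135, -0.025]
tool_rot: [0.72, 0.694, 0.0, -0.0]
force: [0.9, 0.7, -0.5]
finger_gap: 0.318
```

servo_tool --pt "0 0 2 0 0 0 -1" --pt "0 0 0 0 0 0 -1"

```text
t: 12.12
tcp_pos: [0.464, -0.1135, -0.0272]
tool_rot: [0.72, 0.694, 0.0, -0.0]
force: [0.0, 0.0, -1.2]
finger_gap: 0.318
```

```bash
python3 - <<'E'
from h import *
from station import manip
s=manip.sense();print(s["t"],s["tcp_pos"],s["finger_gap"],s["force"],err(s,(.462,-.113,-.024),1.535))
f=manip.snapshot("side")["frame"][:,:,::-1];cv2.imwrite("pics/z14.png",cv2.resize(f[120:210,270:390],(800,600),interpolation=cv2.INTER_CUBIC))
E
```

```text
12.1167 [ 0.46395416 -0.11349976 -0.02716067] 0.3182013776800958 [ 0.02989375  0.02576266 -1.21396575] (array([ 0.4, -2. , -3.2]), array([-0.   , -0.001, -0.001]))
```

View pics/z14.png

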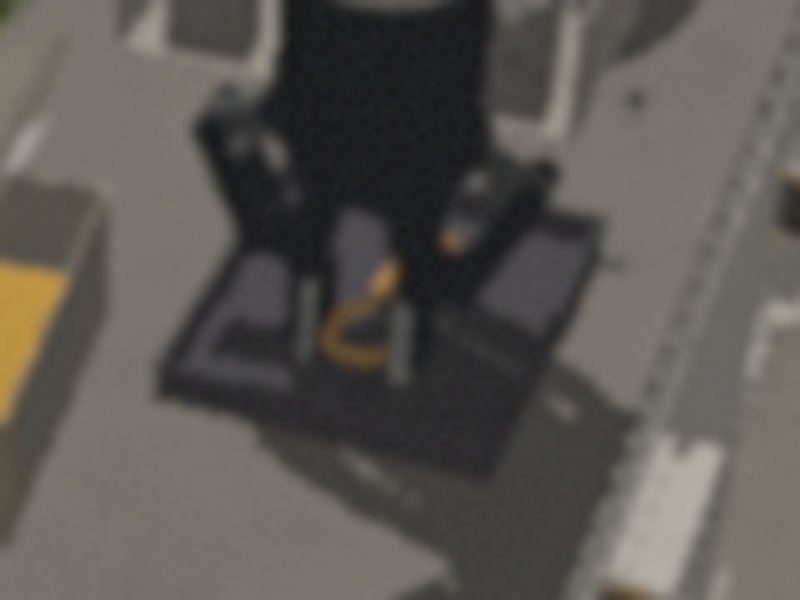

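servo_tool --pt "0 0 2 0 0 0 -1" --pt "0 0 0 0 0 0 -1"

```text
t: 12.33
tcp_pos: [0.4645, -0.1137, -0.0276]
tool_rot: [0.72, 0.694, 0.0, 0.0]
force: [-0.6, -0.2, -1.1]
finger_gap: 0.315
```

servo_tool --pt "0 0 1 0 0 0 -0.2" --pt "0 0 0 0 0 0 -0.1" --pt "0 0 0 0 0 0 0" --pt "0 0 0 0 0 0 0.1" --pt "0 0 0 0 0 0 0.2" --pt "0 0 0 0 0 0 0.2" --pt "0 0 0 0 0 0 0.2"

```text
t: 12.92
tcp_pos: [0.4649, -0.1139, -0.0287]
tool_rot: [0.72, 0.694, 0.001, 0.001]
force: [-1.1, -0.3, 1.3]
finger_gap: 0.603
```

```bash
python3 - <<'E'
from h import *
from station import manip
s=manip.sense();print(s["t"],s["tcp_pos"],s["finger_gap"],s["force"])
w=manip.snapshot("wrist");np.savez("pics/wrist8.npz",**w);cv2.imwrite("pics/wrist8.png",w["frame"][:,:,::-1])
E
```

```text
12.9167 [ 0.46494517 -0.1138804  -0.02872652] 0.6033273307626764 [-1.05025796 -0.30576235  1.29135883]
```

View pics/wrist8.png

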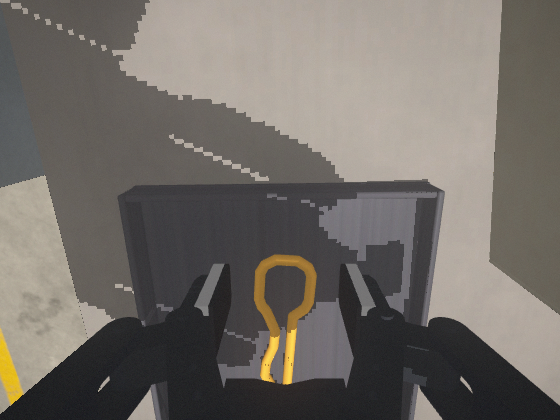

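The clip is released between the open fingers. I'll rise straight up and check.

servo_tool --pt "0 0 -10 0 0 0 0.2" --pt "0 0 -20 0 0 0 0.2" --pt "0 0 -30 0 0 0 0.2" --pt "0 0 -35 0 0 0 0.2" --pt "0 0 -35 0 0 0 0.2" --pt "0 0 -30 0 0 0 0.2" --pt "-30 0 -20 0 0 0 0.2" --pt "-30 0 0 0 0 0 0.2" --pt "-10 0 0 0 0 0 0.2" --pt "0 0 0 0 0 0 0.2" --pt "0 0 0 0 0 0 0.2"

```text
t: 13.88
tcp_pos: [0.46, -0.1839, 0.1654]
tool_rot: [0.719, 0.695, 0.0, 0.001]
force: [-0.6, 0.7, 0.0]
finger_gap: 0.6
```

```bash
python3 - <<'E'
from h import *
from station import manip
s=manip.sense();print(s["t"],s["tcp_pos"],s["finger_gap"],s["force"])
w=manip.snapshot("wrist");np.savez("pics/wrist9.npz",**w);cv2.imwrite("pics/wrist9.png",w["frame"][:,:,::-1])
w=manip.snapshot("side");np.savez("pics/side9.npz",**w);cv2.imwrite("pics/side9.png",w["frame"][:,:,::-1])
E
```

```text
13.8833 [ 0.45996174 -0.18393311  0.16540104] 0.5998800789778986 [-0.61686062  0.70845544  0.01122489]
```

View pics/wrist9.png

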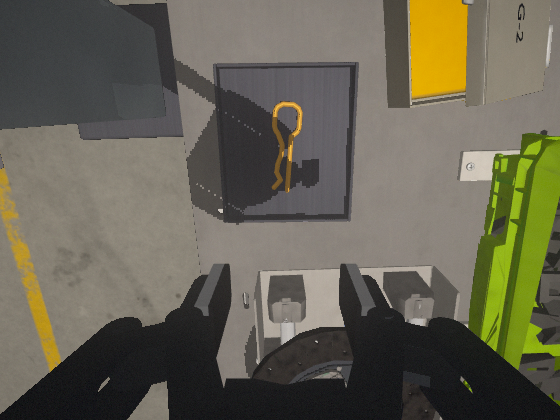

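View pics/side9.png

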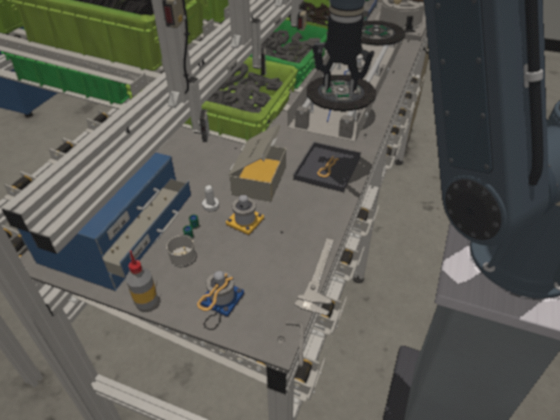

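```bash
python3 - <<'E'
from h import *
from station import manip
w=load("pics/wrist9.npz");a=load("pics/side0.npz")["frame"].astype(int);b=load("pics/side9.npz")["frame"].astype(int)
e=onz(w,288,102,.0055);t=onz(w,289,190,.0055);L=onz(w,273.5,117,.0055);R=onz(w,302.5,117,.0055)
print("end",e,"tip",t,"len",np.linalg.norm(e-t),"width",np.linalg.norm(L-R),"mid",(L+R)/2)
c=[onz(w,*p,.018)[:2] for p in((215,64),(358,64),(350,221),(218,221))];print("tray c",np.mean(c,0))
print("blue diff",np.abs(a-b)[265:335,190:250].max(), np.abs(a-b)[265:335,190:250].mean())
s=load("pics/side9.npz");f=s["frame"];hs=cv2.cvtColor(f,cv2.COLOR_RGB2HSV)
p=proj(s,(L+R)/2);print("side proj of loop mid",p)
cv2.imwrite("pics/z15.png",cv2.resize(f[140:195,287:367,::-1],(800,550),interpolation=cv2.INTER_CUBIC))
print(manip.sense()["force"])
E
```

```text
end [ 0.46578496 -0.1011005   0.0055    ] tip [ 0.46399634 -0.18701553  0.0055    ] len 0.08593364174790782 width 0.02794689676131149 mid [ 0.46533652 -0.11479608  0.0055    ]
tray c [ 0.4615842 -0.1428002]
blue diff 6 2.0403174603174605
side proj of loop mid [323.512518   172.50043053]
[-0.53219984  0.1777873   0.54006266]
```

View pics/z15.png

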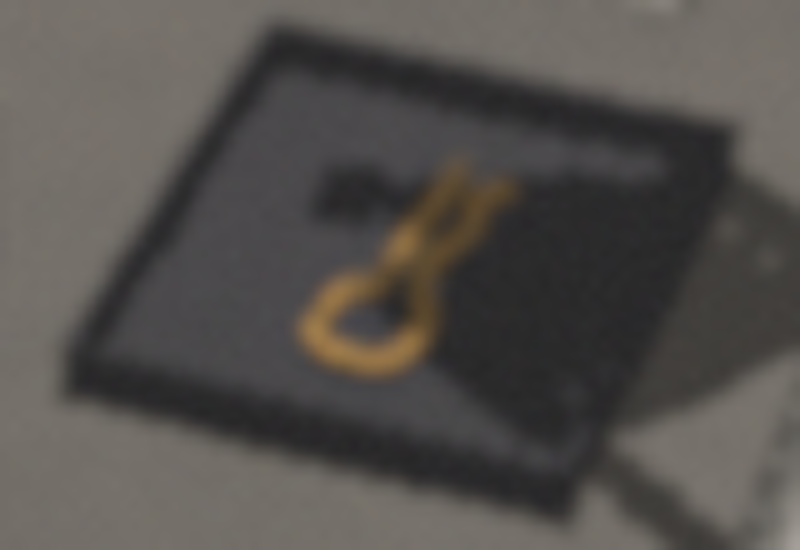

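The clip lies flat. On the floor plane it measures 86 mm long (86 expected), and its projection agrees in the side view. The blue holder's pixels are unchanged. I'm handing the job in.

```bash
python3 -c "
from station import manip
print(manip.sign_off())"
```

```text
the job is handed in; nothing more can be done
None
```

I pulled the yellow holder's clip straight out of its pin, carried it to the dark steel tray, laid it on the tray floor, let go and moved the arm clear. I then handed the job in at about 14 s; no verdict is reported back.

**Last checks**
- **Clip:** it measures 86 mm long and 28 mm wide on the tray-floor plane, against the 86 and 29 mm given, so it looks flat. The wrist and side views agree on where it lies. I did not measure its tilt or speed directly.
- **Position:** its loop is about 4 mm (x) and 28 mm (y) from the tray's centre, within the 62 and 72 mm limits.
- **Blue holder:** its pixels in the side view match the first picture, so its clip has not moved.
- **Arm:** clear of the tray and clip, with only noise-level force readings (under 1 N).

**Disagreements**
- **Finger tips:** all three cameras showed the open finger tips about 33 mm behind the reported TCP. A trial close above the clip, which touched nothing, confirmed it. I used the seen offset for the grasp and the placing.
- **Tray centre:** the first scene and side estimates were about 5 to 10 mm off in y from the wrist view. I used the wrist value because it matched the tray's given size.

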